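# Release and slide open the filter cover

### The arm

A 6-joint arm with a two-finger parallel gripper is mounted at the origin on a cart in front of the work surface, level with it; the furniture and walls round the work are solid. World frame = base frame: x ahead of the robot, y to its left, z up, the work surface at z = 0. Lengths are in mm, angles in rad, forces in N, time in s.
With the tool pointing down it reaches from about 300 to 775 mm from the base axis. Payload 14.6 kg.
Tool frame: the origin (TCP) lies at the very end of the fingers, on their centre line; the grasp point (between the pads) lies 19 mm behind it; z points along the fingers, y is the line along which they close (so a half turn about z gives the same grasp; the last joint's range is limited). The gripper opens to 94 mm and grips with 3 to 60 N. Pads are 16 mm wide; open, the fingers measure 119 mm over their backs; the gripper's body (75 mm by 177 mm) begins 78 mm behind the grasp point.
Start: joints at [-1.174, 0.3, 1.521, -0, 1.321, -0.067], TCP at [246.034, -491.891, 205.446] pointing down, gripper open.
Joint ranges: [-3.03, 3.03], [-0.79, 2.21], [0.23, 2.52], [-1.04, 4.18], [0, 3.07], [-2.55, 2.55]. Speed limits (rad/s): [2.22, 2.22, 2.57, 3.14, 3.14, 3.14].

### API

Orientations are given as [roll, pitch, yaw] about the fixed x, y, z axes, in that order (R = Rz(yaw) Ry(pitch) Rx(roll)).
In Python, from cell import manip, camera, get_calibration gives the robot as it stands. The module is installed in compiled form; this text tells all that it offers.
- The arm moves only by the tool jog_arm, never from a script. Its argument "plan" is one flat list of numbers, 6 for each row, row after row: the shift along the world's x, y, z in m, then the turn, a rotation vector about the world's x, y, z in degrees. A call has 1 to 20 rows; each row is the pose to reach, as a shift and turn from the pose commanded when the call began; what a row does not reach only later rows make up. A row lasts 1/10 s, in which the tool goes at most 50 mm and 8.59 degrees, less where a joint would pass 70% of its speed; a pose out of reach is approached as far as the arm can. A call with a gripper value outside its range is refused whole. "claw" is the finger opening in m, from 0 to 0.094, set as the call begins (left out, the last holds). The fingers move at their own pace and stop on an object; "force" is the grip in N (left out, the last holds). Time passes only in rows, so rows that repeat a pose let the fingers close. It gives the time, the measured TCP pose, the force, the opening and the grip force at its end, in the units of the state.
- manip.read_state(): the state, without advancing time (a new reading comes with each control period).
- camera(name): name is "scene" or "top"; returns (picture, depth): 420x560x3 uint8, red, green, blue; 420x560 float32, mm along the optical axis (not along the pixel's ray), 0 where there is no reading.
- get_calibration(name): a dict with "fx", "fy", "cx", "cy" (pixels), "k1" (the pictures are not rectified: a ray, as slopes to the right and down, at radius r is drawn at 1 + k1 r^2 times it, then the intrinsics apply), "origin" and "attitude" of the camera in the world. Camera axes: x right, y down, z forward; pixel columns grow to the right and rows downward; lengths in mm; the calibration is good to about 2 mm. A picture is of the moment at which its call begins. get_calibration takes no time and is no camera call.
- manip.sign_off(): hands the job in; it is judged then, once.
The state is a dict: "clock": time; "joints": joint angles; "qd": joint speeds; "effort": joint torques, N m; "eef_pos": TCP position; "eef_rot": TCP orientation; "wrist_force": force on the tool from outside, world axes, zero at the start; "moment": the same for the moment, N m; "finger_gap": finger opening in mm; "finger_force": force on a finger pad.
Only numpy, scipy, OpenCV 4.12 (cv2) and the standard library are available. Lean on these libraries where they do the work, as an engineer would, in place of code of your own. Each camera call takes 0.05 s, during which the arm holds its last target. There are 200 camera calls.

### The job

Two filter housings stand on the bench: open the taller one, whose cover has slots. With the fingertips press its snap tab fully down (it stays in), then push the released cover by its thumb ledge, off its seat and over the tab towards the end stop, until the filter well is fully uncovered. Do not lift or tip the cover: it stays flat between its guides; leave the lower housing and everything else on the bench as it is.

Things in the scene. Friction and masses are not known exactly. Their poses are not given: they have to be found in the camera images.
- tall_unit: Taller of two alike white filter housings, 180 x 92 mm, fixed; its cover has dark slots. Origin: centre of its underside, on the bench; x along its length, the way the cover slides open; z up. Cover underside 80 mm above the bench, on runners between guides 76 mm apart, guide tops 85 mm. Closed cover at x -80..0 mm, snap tab x 3..39, end stop x 80 (top 88 mm high), rear wall x -90..-82 (top 85 mm high).
- tall_unit_well (a point): Centre of the taller housing's filter well, a 56 x 56 mm pit under the closed cover (x -70 to -14 mm in the housing's frame), at the height of the cover's underside.
- tall_unit_tab (a joint): How far the taller housing's snap tab is pressed down: 0 (standing out, locks the cover) to 0.012 m (fully in, hard stop). It gives at about 4 N and stays where it is left, without springing back. The cover can pass over it once it is in by more than 0.0105 m.
- tall_unit_tab_top (a point): Centre of the top of the taller housing's black snap tab (36 mm along the housing's x, 16 mm across); 90 mm above the bench, 78 mm when fully in. It stands in a 60 mm wide channel between the runners, floor 76 mm above the bench; the cover's front edge is 3 mm behind the tab.
- tall_unit_cover: Loose grey cover of the taller housing, 80 x 72 x 6 mm, about 80 g, with a thumb ledge on top. Origin: centre of its underside, x the way it slides open, z up. It starts at x = -40 mm in the housing's frame and slides freely 80 mm, to x = +40 mm at the end stop; 2 mm play either side.
- tall_unit_ledge (a point): Middle of the rear face of the thumb ledge on the taller housing's cover: the face to push on, looking away from the end stop. The ledge is an upright rib 26 mm wide, 6 mm thick, 16 mm high over the cover's top; this point is 9 mm above the cover's top, 95 mm above the bench. The cover's top reaches 7 mm behind this face.
- low_unit: The lower housing, to be left alone: same build and axes, but 30 mm lower (cover underside 50 mm above the bench) and its cover plain. Origin: centre of its underside.
- low_unit_tab (a joint): Snap tab of the lower housing, 0 to 0.012 m; to be left alone.
- low_unit_cover: Plain cover of the lower housing, to be left alone; origin: centre of its underside.
- vial_a: Bystander: small white-capped bottle, 25 dia x 46 tall mm; loose on the bench; origin at the centre of its underside.
- vial_b: Bystander: small red-capped bottle, 25 dia x 46 tall mm; loose on the bench; origin at the centre of its underside.
- marker_red: Bystander: marker pen lying on its side, 132 long mm; loose on the bench; origin at the centre of its underside.
- tape_roll: Bystander: roll of tape lying flat, 68 dia x 19 mm; loose on the bench; origin at the centre of its underside.
- cassette_0: Bystander: flat white test cassette, 70x21x5 mm; loose on the bench; origin at the centre of its underside.

How it is judged:
By the outcome, as a careful person would: the job done as asked, in the order asked, and still so for the second after the job is handed in, with the robot touching nothing.
It also fails if it takes over 38 s, if anything falls off the work surface, if the arm or the gripper's body presses on something with over 40 N, if the wrist force passes 120 N, or if a joint passes its speed limit or range.

## Working session

There is one attempt and no reset: what is moved stays moved. The work goes in short steps, Python scripts to look and compute and a tool call to move; the robot and the scene stay as the last step left them, time stands still between calls to the robot, and variables do not carry over. Pictures are saved under pics/ and viewed, at most 10 in all, crops included, and the job is handed in when it is done.

Besides the shell and the picture viewer there is one more tool, called after "Call:" in YAML: its name, and indented under it one key for each argument. jog_arm: Moves the arm, as the interface text tells. Its arguments: {"type":"object","properties":{"plan":{"type":"array"},"claw":{"type":"number"},"force":{"type":"number"}},"required":["plan"]}

```bash
mkdir -p pics; cat > h.py <<'E'
import numpy as np, cv2
from cell import manip, camera, get_calibration
def snap(n,f):
    p,d=camera(n); cv2.imwrite('pics/%s.png'%f,p[:,:,::-1]); np.savez('pics/%s.npz'%f,p=p,d=d); return p,d
E
python3 - <<'E'
from h import *
for n in('scene','top'):
    snap(n,n+'0'); print(get_calibration(n))
print(manip.read_state())
E
```

```text
{'fx': 433.64594054658664, 'fy': 433.64594054658664, 'cx': 282.00658712056946, 'cy': 205.4206638620473, 'k1': -0.10493645000237166, 'origin': array([124.13336916, 684.46196296, 891.12163631]), 'attitude': array([-2.3725644 , -0.01019752, -2.64210726])}
{'fx': 498.25782946050754, 'fy': 498.25782946050754, 'cx': 283.39279740652665, 'cy': 208.1122788156997, 'k1': -0.1827110737820837, 'origin': array([ 289.05705585,  -26.04117233, 1438.34016388]), 'attitude': array([-2.97660929, -0.00509893, -1.56884142])}
{'clock': 0.1, 'joints': array([-1.17360111e+00,  3.00406971e-01,  1.52148166e+00, -2.72084211e-05,
        1.32067958e+00, -6.65714564e-02]), 'qd': array([-0.00100459,  0.00094348, -0.00016868,  0.00101415,  0.00177067,
       -0.00040176]), 'effort': array([ 2.59676643e-03, -5.32646298e+01, -3.53283262e+01,  7.09166424e-02,
        2.34691927e-02, -7.84685699e-05]), 'eef_pos': array([ 245.9476055 , -491.70419038,  204.96355841]), 'eef_rot': array([-3.14061750e+00, -3.85996931e-05,  4.63773400e-01]), 'wrist_force': array([ 0.36567499, -0.26446906, -0.38505351]), 'moment': array([-0.01274187, -0.01430654, -0.0096934 ]), 'finger_force': 0.0, 'finger_gap': 93.99236044610791}
```

View pics/scene0.png

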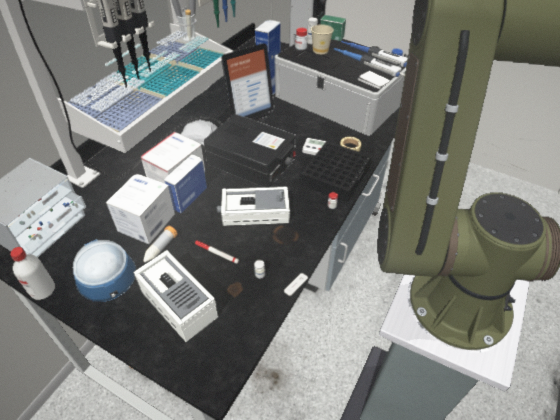

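View pics/top0.png

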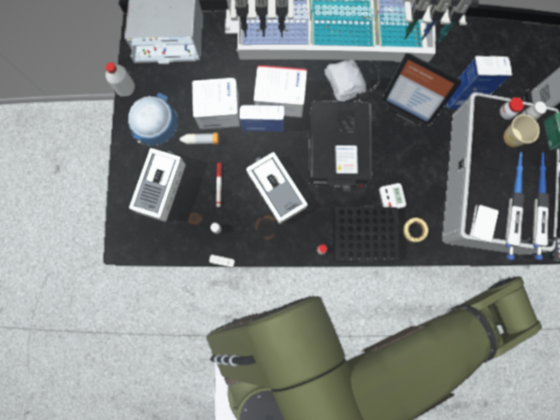

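The scene picture shows the slotted tall housing at about (175,293), its tab up-left of the slots. In the top picture it is at about (158,185), with the tab towards the top (162,167). The lower housing is at (277,187) in the top view.

```bash
cat >> h.py <<'E'
from scipy.spatial.transform import Rotation as R
def rays(n,uv):
    c=get_calibration(n); K=np.array([[c['fx'],0,c['cx']],[0,c['fy'],c['cy']],[0,0,1]])
    q=cv2.undistortPoints(np.float64(uv).reshape(-1,1,2),K,np.array([c['k1'],0,0,0,0]))[:,0]
    return c['origin'],R.from_euler('xyz',c['attitude']).as_matrix(),np.c_[q,np.ones(len(q))]
def plane(n,uv,z):
    o,A,q=rays(n,uv); d=q@A.T; return o+d*((z-o[2])/d[:,2])[:,None]
def cloud(n,f,box):
    u0,v0,u1,v1=box; D=np.load('pics/%s.npz'%f); g=np.mgrid[v0:v1,u0:u1].reshape(2,-1).T[:,::-1]
    o,A,q=rays(n,g); d=D['d'][g[:,1],g[:,0]]; return g,o+(q*d[:,None])@A.T,D['p'][g[:,1],g[:,0]]
E
python3 - <<'E'
from h import *
for n,b in(('top',(120,135,195,230)),('scene',(125,240,225,345))):
    g,P,C=cloud(n,n+'0',b)
    for lo,hi in((70,110),(78,110)):
        m=(P[:,2]>lo)&(P[:,2]<hi); print(n,m.sum(),cv2.minAreaRect(P[m,:2].astype(np.float32)),np.percentile(P[m,2],[5,50,95]))
    # white top contour
    u0,v0,u1,v1=b; w=(C.min(1)>175).reshape(v1-v0,u1-u0).astype(np.uint8)
    # dark pixels that are high: tab & slots
    m=(C.max(1)<60)&(P[:,2]>65)&(P[:,2]<110)
    k=np.zeros((v1-v0)*(u1-u0),np.uint8);k[m]=1
    nn,l,s,c=cv2.connectedComponentsWithStats(k.reshape(v1-v0,-1))
    for i in range(1,nn):
        if s[i,4]>8:
            q=P[(l.ravel()==i)]; print(s[i],c[i]+[u0,v0],q.mean(0).round(1), plane(n,[c[i]+[u0,v0]],90)[0].round(1))
    p=cv2.imread('pics/%s0.png'%n)[v0:v1,u0:u1]; cv2.imwrite('pics/c_%s.png'%n,cv2.resize(p,None,fx=5.5,fy=5.5,interpolation=cv2.INTER_CUBIC))
a=cv2.imread('pics/c_top.png');b=cv2.imread('pics/c_scene.png');h=520
im=np.hstack([cv2.resize(x,(390,int(390*x.shape[0]/x.shape[1])))[:400] for x in(a,b)]) if 0 else np.hstack([cv2.resize(a,(400,507)),cv2.resize(b,(400,420)) if 0 else cv2.copyMakeBorder(cv2.resize(b,(400,420)),0,87,0,0,0)])
cv2.imwrite('pics/crop1.png',im)
E
```

```text
top 2161 ((610.736083984375, 330.112060546875), (245.1849365234375, 142.02481079101562), 2.04736065864563) [73.52110361 84.03946985 91.15343246]
top 1690 ((605.459716796875, 325.90576171875), (112.83309936523438, 228.58477783203125), 80.8959732055664) [78.97373359 85.44050028 91.75194089]
scene 3101 ((618.0360717773438, 318.8564453125), (93.74372100830078, 252.7326202392578), 73.58586120605469) [74.58013901 84.73962964 89.87511148]
scene 2434 ((585.3137817382812, 328.49591064453125), (93.74372100830078, 184.17044067382812), 73.58586120605469) [79.08116426 85.60779455 90.54238025]
```

View pics/crop1.png

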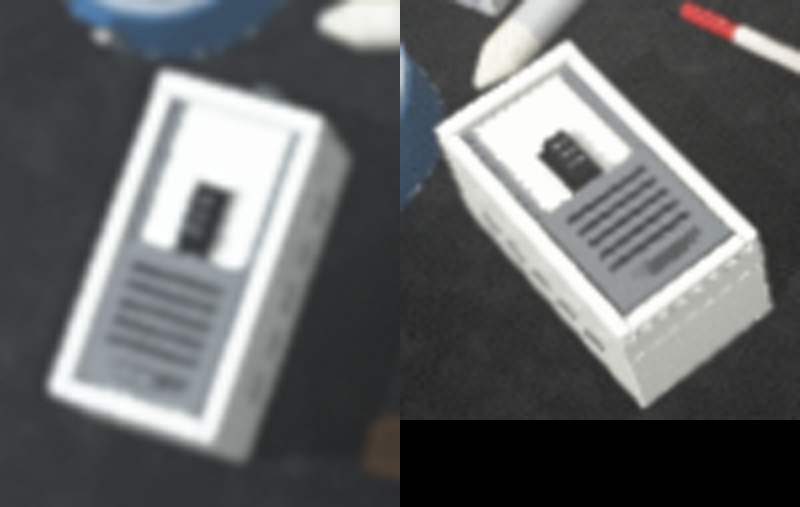

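The crop shows the top-face corners clearly in both views, with the tab ahead of the slots and the ledge near the rear of the cover. I'll cast rays through these corners onto the known heights.

```bash
python3 - <<'E'
from h import *
T=np.array([[50,393],[213,440],[160,75],[322,118]])/5.333+[120,135]-.4
S=np.array([[35,130],[175,43],[225,335],[355,240]])[[2,3,0,1]]/4.+[125,240]-.4
for n,c in(('top',T),('scene',S)):
    r=plane(n,c[:2],85);f=plane(n,c[2:],88)
    d=f.mean(0)-r.mean(0); L=np.hypot(*d[:2]); a=np.arctan2(d[1],d[0])
    print(n,r[:,:2].round(1).tolist(),f[:,:2].round(1).tolist(),'ctr',(f.mean(0)+r.mean(0))[:2]/2,'len',L,'yaw',a)
E
```

```text
top [[512.7, 399.9], [488.1, 311.0]] [[684.4, 348.7], [660.0, 259.5]] ctr [586.31240202 329.77269565] len 179.29972677035897 yaw -0.29025418065498204
scene [[510.7, 395.1], [484.5, 314.6]] [[682.5, 346.8], [652.3, 257.7]] ctr [582.49524541 328.54618965] len 177.72796062331588 yaw -0.3003213297380972
```

Call:
jog_arm:
  plan: [0,0,0.045,0,0,0,0.01,0.022,0.07,0,0,4,0.03,0.068,0.08,0,0,11,0.05,0.113,0.08,0,0,19,0.07,0.158,0.08,0,0,26.5,0.09,0.203,0.08,0,0,34,0.11,0.248,0.08,0,0,42,0.13,0.294,0.08,0,0,49,0.15,0.34,0.08,0,0,57,0.17,0.385,0.08,0,0,65,0.19,0.43,0.08,0,0,72,0.21,0.475,0.08,0,0,80,0.23,0.52,0.08,0,0,87,0.25,0.567,0.08,0,0,95,0.27,0.613,0.08,0,0,103,0.29,0.658,0.08,0,0,110,0.31,0.703,0.07,0,0,118,0.33,0.749,0.05,0,0,125.5,0.345,0.785,0.03,0,0,132,0.359,0.815,0,0,0,136.6]
  claw: 0

```text
clock: 2.1
eef_pos: [605.5, 325.7, 204.8]
eef_rot: [3.141, 0.001, 2.854]
wrist_force: [0.1, 0.1, -0.5]
finger_gap: 0.5
finger_force: 0.0
```

Call:
jog_arm:
  plan: [0,0,-0.04,0,0,0,0,-0.002,-0.08,0,0,0,0,-0.002,-0.095,0,0,0,0,-0.002,-0.095,0,0,0]

```text
clock: 2.5
eef_pos: [604.3, 320.7, 108.5]
eef_rot: [-3.139, -0.003, 2.848]
wrist_force: [-1.1, 0.0, 0.9]
finger_gap: 0.5
finger_force: 0.0
```

```bash
python3 - <<'E'
from h import *
s=manip.read_state(); print(s['eef_pos'],s['eef_rot'],s['joints'])
for n,b in(('top',(120,135,195,230)),('scene',(125,240,225,345))):
    snap(n,n+'1');u0,v0,u1,v1=b
    p=cv2.imread('pics/%s1.png'%n)[v0:v1,u0:u1]; cv2.imwrite('pics/c_%s.png'%n,cv2.resize(p,None,fx=400/(u1-u0),fy=400/(u1-u0),interpolation=cv2.INTER_CUBIC))
a=cv2.imread('pics/c_top.png');b=cv2.imread('pics/c_scene.png')
cv2.imwrite('pics/crop2.png',np.hstack([a,cv2.copyMakeBorder(b,0,len(a)-len(b),0,0,0)]))
E
```

```text
[604.28483746 320.66474073 108.53133316] [-3.13904362e+00 -2.86344000e-03  2.84770974e+00] [ 4.34339002e-01  6.85063987e-01  1.18382778e+00  3.38638683e-06
  1.27653453e+00 -8.42579048e-01]
```

View pics/crop2.png

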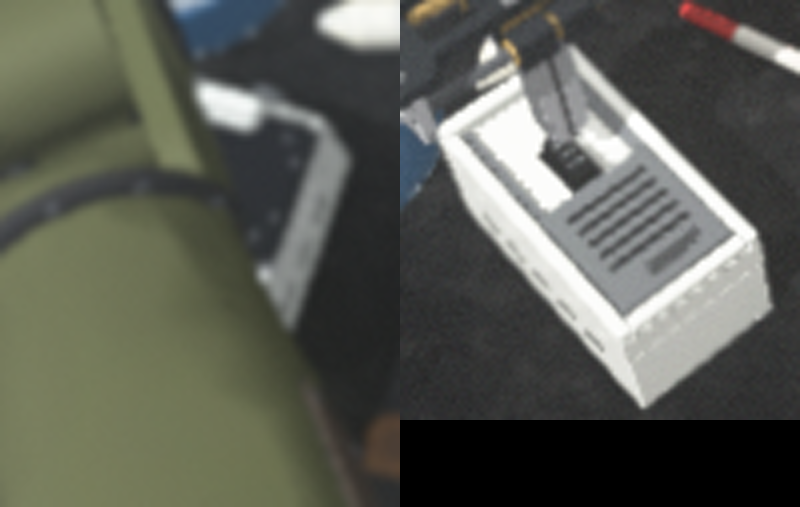

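The fingertips end at crop (565,143), hovering just above the tab (570,163) in the scene view. The arm blocks the top view. I'll compare the two positions along rays from the scene camera.

```bash
python3 - <<'E'
from h import *
f=lambda x,y:np.array([[x-400,y]])/4+[125,240]-.4
print('tip',plane('scene',f(549,140),108.5),plane('scene',f(582,145),108.5),plane('scene',f(566,148),108.5))
# tab top corners, from crop1 unobscured
for c in((538,152),(567,130),(605,172),(577,190)): print(plane('scene',f(*c),90)[0].round(1))
E
```

```text
tip [[608.64984609 328.99853961 108.5       ]] [[590.71583933 322.5893157  108.5       ]] [[597.12343404 328.51619325 108.5       ]]
[620.3 330.   90. ]
[615.6 310.2  90. ]
[579.3 322.   90. ]
[585.4 339.   90. ]
```

Call:
jog_arm:
  plan: [-0.002,0.002,-0.012,0,0,0,-0.002,0.002,-0.018,0,0,0,-0.002,0.002,-0.022,0,0,0,-0.002,0.002,-0.026,0,0,0,-0.002,0.002,-0.029,0,0,0,-0.002,0.002,-0.031,0,0,0,-0.002,0.002,-0.032,0,0,0,-0.002,0.002,-0.032,0,0,0]

```text
clock: 3.4
eef_pos: [603.1, 323.1, 78.4]
eef_rot: [3.142, 0.0, 2.848]
wrist_force: [-1.0, 0.3, 1.1]
finger_gap: 0.4
finger_force: 0.6
```

Call:
jog_arm:
  plan: [0,0,-0.0007,0,0,0,0,0,-0.0012,0,0,0,0,0,-0.0012,0,0,0]

```text
clock: 3.7
eef_pos: [603.2, 323.1, 78.2]
eef_rot: [3.141, 0.001, 2.848]
wrist_force: [-5.5, -0.6, 9.4]
finger_gap: 0.1
finger_force: 4.7
```

Call:
jog_arm:
  plan: [0,0,0.02,0,0,0,0,0,0.044,0,0,0,-0.03,0.009,0.044,0,0,0,-0.073,0.022,0.044,0,0,0,-0.115,0.0345,0.044,0,0,0,-0.115,0.0345,0.03,0,0,0,-0.115,0.0345,0.016,0,0,0,-0.115,0.0345,0.014,0,0,0,-0.115,0.0345,0.014,0,0,0]

```text
clock: 4.6
eef_pos: [488.7, 356.9, 90.3]
eef_rot: [-3.14, -0.001, 2.847]
wrist_force: [0.5, 0.3, 0.4]
finger_gap: 0.4
finger_force: 0.0
```

```bash
python3 - <<'E'
from h import *
print(manip.read_state()['eef_pos'])
n,b='scene',(125,240,225,345)
snap(n,n+'2');u0,v0,u1,v1=b
p=cv2.imread('pics/%s2.png'%n)[v0:v1,u0:u1]; cv2.imwrite('pics/crop3.png',cv2.resize(p,None,fx=5.5,fy=5.5,interpolation=cv2.INTER_CUBIC))
E
```

```text
[488.70886775 356.94460081  90.27531882]
```

View pics/crop3.png

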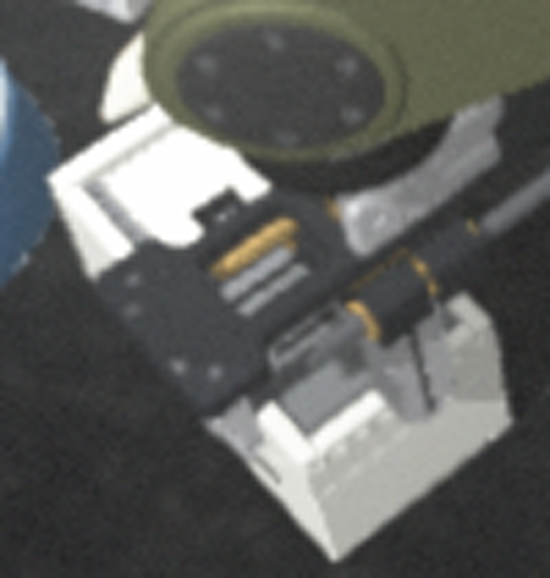

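The fingertips (430,405) are behind the rear wall and in line with the ledge. Starting the push.

Call:
jog_arm:
  plan: [0.005,-0.0005,0,0,0,0,0.01,-0.002,0,0,0,0,0.0145,-0.0035,0,0,0,0,0.019,-0.005,0,0,0,0,0.024,-0.0065,0,0,0,0,0.029,-0.008,0,0,0,0,0.034,-0.0095,0,0,0,0,0.039,-0.011,0,0,0,0,0.044,-0.0125,0,0,0,0,0.049,-0.014,0,0,0,0,0.054,-0.0155,0,0,0,0,0.059,-0.017,0,0,0,0,0.064,-0.0185,0,0,0,0,0.069,-0.02,0,0,0,0,0.074,-0.0215,0,0,0,0,0.079,-0.023,0,0,0,0,0.0835,-0.0245,0,0,0,0,0.086,-0.0252,0,0,0,0,0.086,-0.0252,0,0,0,0]

```text
clock: 6.55
eef_pos: [574.4, 332.2, 91.1]
eef_rot: [-3.142, 0.0, 2.848]
wrist_force: [0.4, 0.4, 0.4]
finger_gap: 0.5
finger_force: 0.0
```

Call:
jog_arm:
  plan: [0.002,-0.0006,0,0,0,0,0.004,-0.0012,0,0,0,0,0.0055,-0.0016,0,0,0,0,0.007,-0.002,0,0,0,0,0.007,-0.002,0,0,0,0]

```text
clock: 7.05
eef_pos: [581.2, 330.3, 91.2]
eef_rot: [3.142, 0.0, 2.848]
wrist_force: [0.2, 0.3, 0.3]
finger_gap: 0.5
finger_force: 0.0
```

Call:
jog_arm:
  plan: [0.001,-0.0003,0,0,0,0,0.002,-0.0006,0,0,0,0,0.003,-0.0009,0,0,0,0,0.003,-0.0009,0,0,0,0]

```text
clock: 7.45
eef_pos: [583.9, 329.6, 91.3]
eef_rot: [-3.142, -0.0, 2.848]
wrist_force: [-1.4, 0.8, 1.5]
finger_gap: 0.7
finger_force: 1.1
```

Call:
jog_arm:
  plan: [0.0007,-0.0002,0,0,0,0,0.0014,-0.0004,0,0,0,0,0.0014,-0.0004,0,0,0,0]

```text
clock: 7.75
eef_pos: [584.0, 329.6, 91.2]
eef_rot: [-3.141, -0.003, 2.848]
wrist_force: [-13.9, 0.8, 5.6]
finger_gap: 0.9
finger_force: 6.1
```

At the stop: the tool no longer advances and the force reads 14 N. Backing off, raising clear and looking.

Call:
jog_arm:
  plan: [-0.004,0.0012,0,0,0,0,-0.012,0.0036,0,0,0,0,-0.012,0.0036,0.04,0,0,0,-0.012,0.0036,0.085,0,0,0,-0.03,-0.035,0.11,0,0,0,-0.05,-0.08,0.12,0,0,0,-0.07,-0.125,0.12,0,0,0,-0.09,-0.17,0.12,0,0,0,-0.11,-0.215,0.12,0,0,0,-0.13,-0.26,0.12,0,0,0,-0.15,-0.305,0.12,0,0,0,-0.17,-0.35,0.12,0,0,0,-0.17,-0.35,0.12,0,0,0,-0.17,-0.35,0.12,0,0,0]

```text
clock: 9.15
eef_pos: [415.3, -21.4, 211.6]
eef_rot: [3.141, 0.001, 2.846]
wrist_force: [0.6, 0.3, -0.0]
finger_gap: 0.8
finger_force: 0.0
```

```bash
python3 - <<'E'
from h import *
for n,b in(('top',(120,135,195,230)),('scene',(125,240,225,345))):
    snap(n,n+'3');u0,v0,u1,v1=b
    p=cv2.imread('pics/%s3.png'%n)[v0:v1,u0:u1]; cv2.imwrite('pics/c_%s.png'%n,cv2.resize(p,None,fx=400/(u1-u0),fy=400/(u1-u0),interpolation=cv2.INTER_CUBIC))
a=cv2.imread('pics/c_top.png');b=cv2.imread('pics/c_scene.png')
cv2.imwrite('pics/crop4.png',np.hstack([a,cv2.copyMakeBorder(b,0,len(a)-len(b),0,0,0)]))
E
```

```text
(no output)
```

View pics/crop4.png

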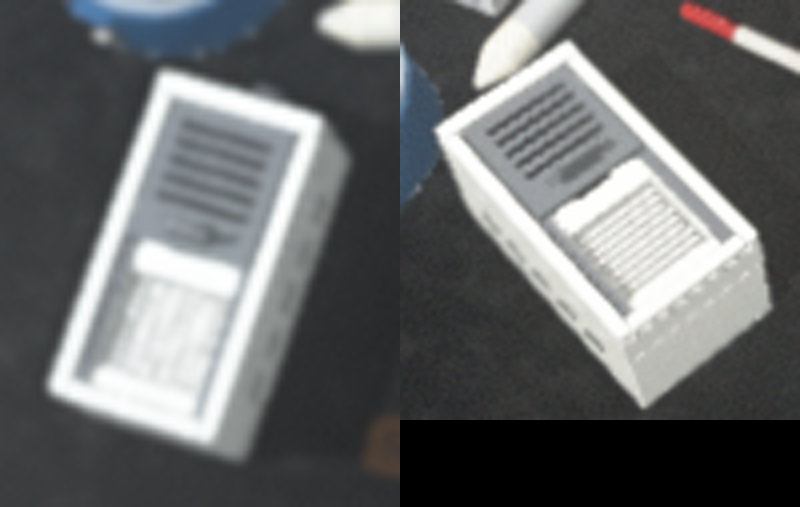

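View pics/scene3.png

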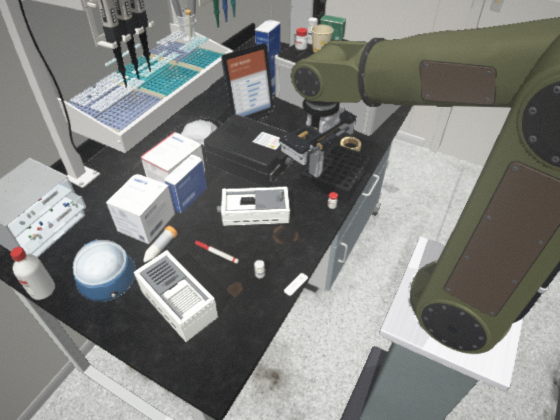

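The cover lies flat at the end stop (crop 545,135) and the well (640,235) is fully uncovered. The lower housing (255,205) and the bystanders are unmoved. The arm is clear.

```bash
python3 -c "
from cell import manip; print(manip.sign_off())"
```

```text
the job is handed in; nothing more can be done
None
```

The taller housing is open and the job is handed in: its snap tab is pressed fully in, the cover lies flat against the end stop with the filter well uncovered, and the last picture shows everything else where it was.

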